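# Wedge the low corner of a chair seat level

### The job

The chair seat on the bench jig hangs low at the corner with the steel foot. Pick up the tapered wedge by its heel, slide it thin end first along the bench under that foot and push it in gently until the bubble of the level on the seat rests midway between its two lines, then let go and leave the wedge there. Do not touch or force the seat, and leave the flat packer and the other things on the bench where they are.

Things in the scene. Friction and masses are not known exactly. Their poses are not given: they have to be found in the camera images.
- jig: Fixed wooden jig: a rear rail (300 x 34 mm, 70 mm high) carries the pivoting seat. Origin: near bench height (it stands 0 to 5 mm high, varying), below the middle of the pivot axis. x is level, from the seat's low free edge towards the rail: the wedge is pushed along +x. y along the rail, z up. A bar 18 mm high and a stop post lie under the seat at jig y = -105 mm, clear of the foot.
- seat: Dark wooden chair seat, 252 x 270 x 20 mm, hinged at the rail about y. Origin: on the hinge axis at mid-thickness, 56 mm above the jig's origin; reaches to x = -252, y = +-135 mm. Starts on its stop, tilted 0.035 rad, free edge low; can rise 0.035 rad past level. 0.8 to 2 kg, not known exactly. On top, fixed along x at x = -120, y = -40 mm, an aluminium level 180 x 36 x 30 mm.
- foot: Steel foot, 18 mm thick, ball end, at seat x = -240, y = +60 mm; its stud shows 10 to 17 mm above the seat's top. Origin: lowest point, 3 to 9 mm above the bench at the start. Spring loaded (1.5 N/mm): it is first pressed 3 to 7 mm up into the seat, depending on the unknown weight, and only then the corner lifts. At level the wedge under it is about 14 to 24 mm thick.
- bubble (a joint): White bubble (24 mm long) in the level's green vial with two black lines 34 mm apart. Value in m: 0 midway between the lines, positive towards the rail. Starts at the vial's end, +0.027; leaves it when the seat is within 0.017 rad of level, then moves 1.6 mm per mrad of tilt, about 1.3 mm per mm of wedge travel, to negative as the wedge goes in. Damped: about 2 s to settle.
- wedge: Loose wooden wedge, 170 x 30 mm, 0.09 kg. Origin: middle of its underside; x to the thin end, z up. 2.5 mm thick at the tip (x = +85 mm), rising 1 in 5 to 30.5 mm at x = -55 mm; behind that (x = -85 to -55) the heel to hold it by, 30 x 30 mm, 45 mm high. Stays by friction when let go. Lies left or right of the jig (swaps with the packer), tip roughly to the robot's right (-y).
- packer: Wooden packer like the wedge, same length, width and heel, but its long part is parallel, 18 mm thick throughout (no taper). Origin and axes as for the wedge. Leave it alone.
- glue: White glue pot with a screw lid, 60 mm in diameter, 60 mm high, standing. Origin: centre of its underside. Leave it alone.
- offcut: Pale wood offcut, 60 x 90 x 40 mm. Origin: centre of its underside. Leave it alone.
Things that resemble listed ones, but are neither listed nor needed, are in the scene too. Leave any pink or purple look-alike of the wedge alone.

How it is judged (in metres and radians):
On the way, in this order (a step that is already met when the one before it is completed fails the run):
1. the wedge is under the foot and takes load (contact force between wedge and foot above 0.5 N), for 0.1 s.
2. the bubble is between the lines with the foot standing on the wedge (contact force between wedge and foot above 1 N and value of joint bubble between -0.005 and 0.005 m), for 0.3 s.
At the end, for the whole second after the job is handed in: The foot stands on the wedge (more than 1 N), the wedge lies flat on the bench (within 3 mm and 0.05 rad) at rest, released, and the bubble is within 5 mm of the middle between the lines (all of step 2 and height (world z) of wedge below 0.003 m and angle between wedge's own z axis and vertical below 0.05 rad and linear speed of wedge below 0.01 m/s); the robot touches nothing.
It fails at once if the wedge is forced against the seat or its foot with more than 25 N (contact force between wedge and seat above 25 N).
It fails at once if the robot touches the seat, its foot or the level with more than 3 N (contact force between any of the fingers, the arm and seat above 3 N).
It fails at once if the packer, glue pot or offcut is moved by more than 30 mm (distance of any of packer, glue, offcut from where it was at the start of the episode above 0.03 m).
It also fails if it takes over 72 s, if anything falls off the work surface, if the arm or the gripper's body presses on something with over 40 N, if the wrist force passes 120 N, or if a joint passes its speed limit or range.

### The arm

A 6-joint arm with a two-finger parallel gripper is mounted at the origin on the work surface. World frame = base frame: x ahead of the robot, y to its left, z up, the work surface at z = 0. Lengths are in m, angles in degrees, forces in N, time in s.
With the tool pointing down it reaches from about 0.4 to 0.825 m from the base axis. Payload 7 kg.
Tool frame: the origin (TCP) lies at the very end of the fingers, on their centre line; the grasp point (between the pads) lies 19 mm behind it (ctrl.pinch_z is the distance from the TCP to the grasp point, in m); z points along the fingers, x is the direction in which the jaws open and shut, and the axes are right-handed (so a half turn about z gives the same grasp; the last joint's range is limited). The gripper opens to 88 mm and grips with 3 to 60 N. Pads are 19 mm wide; open, the fingers measure 130 mm over their backs; the gripper's body (78 mm by 193 mm) begins 47 mm behind the grasp point.
Start: joints at [16.507, 20.546, 0.682, 0, -70.136, -16.507], TCP at [0.675, -0, 0.227] pointing down, gripper open.
Joint ranges: [-176.03, 176.03], [-82.01, 121.73], [-58.28, 71.71], [-173.87, 95.51], [-174.79, -0.11], [-173.66, 173.66]. Speed limits (degrees/s): [136.94, 136.94, 172.46, 180, 180, 180].

### API

Orientations are given as [roll, pitch, yaw] about the fixed x, y, z axes, in that order (R = Rz(yaw) Ry(pitch) Rx(roll)).
In Python, from plant import ctrl gives the robot as it stands.
- The arm moves only by the tool carry_out, never from a script. Its argument "increments" is a list of rows, each a list of 7 numbers: the turn, a rotation vector about the world's x, y, z in degrees, then the shift along the world's x, y, z in mm, then the closure, from 0 (fully open) to 1 (shut). In form: [[ax, ay, az, dx, dy, dz, grip], ...]. A call has 1 to 20 rows; each row is the pose to reach, as a shift and turn from the pose commanded when the call began; what a row does not reach only later rows make up. A row lasts 1/8 s, in which the tool goes at most 62.5 mm and 10.7 degrees, less where a joint would pass 70% of its speed; a pose out of reach is approached as far as the arm can. A call with a gripper value outside its range is refused whole. The fingers move at their own pace and stop on an object; the grip force is fixed at half the most. Time passes only in rows, so rows that repeat a pose let the fingers close. It gives the time, the measured TCP pose, the force and the opening at its end, in the units of the state.
- ctrl.get_obs(): the state, without advancing time (a new reading comes with each control period).
- ctrl.snapshot(name): name is "scene" or "side" or "wrist"; returns a dict with "pixels" (384x512x3 uint8, blue, green, red), "intrinsics" (3x3 intrinsics, pixels), "rvec" (rotation vector, rad) and "tvec" (3), from world to camera coordinates, as OpenCV has them; the wrist camera has in their place "hand_eye" (4x4, takes a point from camera to tool coordinates, whose origin is the TCP and whose axes are the tool frame's). Camera axes: x right, y down, z forward; pixel columns grow to the right and rows downward; lengths in m; the calibration is good to about 2 mm. A picture is of the moment at which its call begins: read the wrist's pose just before it. There is no depth.
- ctrl.close_job(): hands the job in, once; it reports no verdict.
Trained networks look in a picture, given as the dict that the camera call returned (one of the last four; its "shot" number tells which), for a name from the list of things; names that differ only in an ending like _2 or _b are one class to them, and where a whole thing is asked for, a point or a joint stands for the part that bears it (a point fixed in the world has none). Each returns a list of dicts, best first, with "confidence" (0 to 1); they miss things now and then, are a little off and sometimes report something else, mostly with a low value. They report only what shows in the picture. A call takes as long as a camera call. They do not tell look-alikes from the thing itself.
- ctrl.search_frame(picture, label): "centre" ([x, y, z] in m, in world coordinates, good to about 4 mm: the middle of the surface that is visible of it).
- ctrl.outline_of(picture, label): "pixels" (384x512 bool, what is visible of it).
The state is a dict: "clock": time; "joint_pos": joint angles; "qvel": joint speeds; "tau": joint torques, N m; "tool_pos": TCP position; "orientation": TCP orientation; "force": force on the tool from outside, world axes, zero at the start; "moment": the same for the moment, N m; "opening": finger opening in m.
Only numpy, scipy, OpenCV 4.12 (cv2) and the standard library are available. Lean on these libraries where they do the work, as an engineer would, in place of code of your own. Each camera call takes 0.05 s, during which the arm holds its last target. There are 200 camera calls.

## Working session

There is one attempt and no reset: what is moved stays moved. The work goes in short steps, Python scripts to look and compute and a tool call to move; the robot and the scene stay as the last step left them, time stands still between calls to the robot, and variables do not carry over. Pictures are saved under pics/ and viewed, about 8 in all and at most 12, crops included, and the job is handed in when it is done.

Besides the shell and the picture viewer there is one more tool, called after ">>>" by a JSON object that holds its "name" and its "arguments", one argument or row to a line. carry_out: Moves the arm, as the interface text tells. Its arguments: {"type":"object","properties":{"increments":{"type":"array"}},"required":["increments"]}

```bash
mkdir -p pics; cat > h.py <<'E'
from plant import ctrl
import numpy as np, cv2
def cam(p):
    R=cv2.Rodrigues(np.array(p["rvec"],float))[0]; return R,np.array(p["tvec"],float).ravel(),np.array(p["intrinsics"],float)
def ray(p,uv,z):
    R,t,K=cam(p); d=R.T@np.linalg.inv(K)@np.array([uv[0],uv[1],1.]); c=-R.T@t
    return c+d*(z-c[2])/d[2]
def proj(p,X):
    R,t,K=cam(p); q=(R@np.atleast_2d(X).T).T+t; q=q@K.T; return q[:,:2]/q[:,2:]
E
python3 - <<'E'
from h import *
a=ctrl.snapshot("scene");b=ctrl.snapshot("side")
for n,p in (("scene",a),("side",b)):
    cv2.imwrite(f"pics/{n}0.png",cv2.resize(p["pixels"],(800,600),interpolation=cv2.INTER_CUBIC))
    R,t,K=cam(p);print(n,(-R.T@t).round(3),R[2].round(2))
    for l in ("wedge","packer","foot","glue","offcut","seat","jig","bubble"):
        for d in ctrl.search_frame(p,l)[:4]: print(l,np.round(d["centre"],3),round(d["confidence"],2),proj(p,d["centre"]).round()[0])
print(ctrl.get_obs()["clock"])
E
```

```text
scene [ 1.197 -0.869  0.88 ] [-0.54  0.62 -0.56]
wedge [0.575 0.352 0.013] 0.67 [354. 186.]
wedge [0.276 0.19  0.02 ] 0.6 [259. 171.]
wedge [0.419 0.253 0.009] 0.57 [301. 182.]
packer [ 0.474 -0.408  0.019] 0.62 [161. 289.]
glue [ 0.653 -0.37   0.051] 0.86 [221. 308.]
offcut [ 0.304 -0.389  0.042] 0.65 [127. 248.]
seat [ 0.575 -0.093  0.067] 0.57 [272. 234.]
jig [ 0.574 -0.152  0.061] 0.64 [258. 245.]
side [ 0.068 -0.754  1.002] [ 0.34  0.59 -0.73]
wedge [0.41  0.287 0.014] 0.91 [191. 163.]
wedge [0.261 0.198 0.022] 0.69 [160. 193.]
packer [ 0.461 -0.413  0.02 ] 0.63 [322. 312.]
glue [ 0.63  -0.366  0.05 ] 0.61 [362. 264.]
offcut [ 0.28  -0.384  0.04 ] 0.88 [256. 334.]
seat [ 0.538 -0.09   0.061] 0.62 [279. 209.]
jig [ 0.532 -0.14   0.064] 0.91 [286. 220.]
0.9
```

View pics/scene0.png

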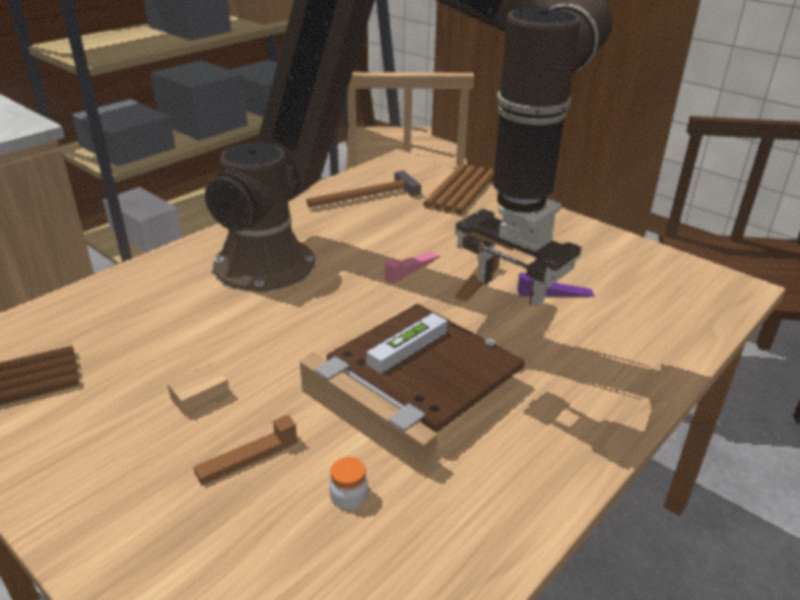

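View pics/side0.png

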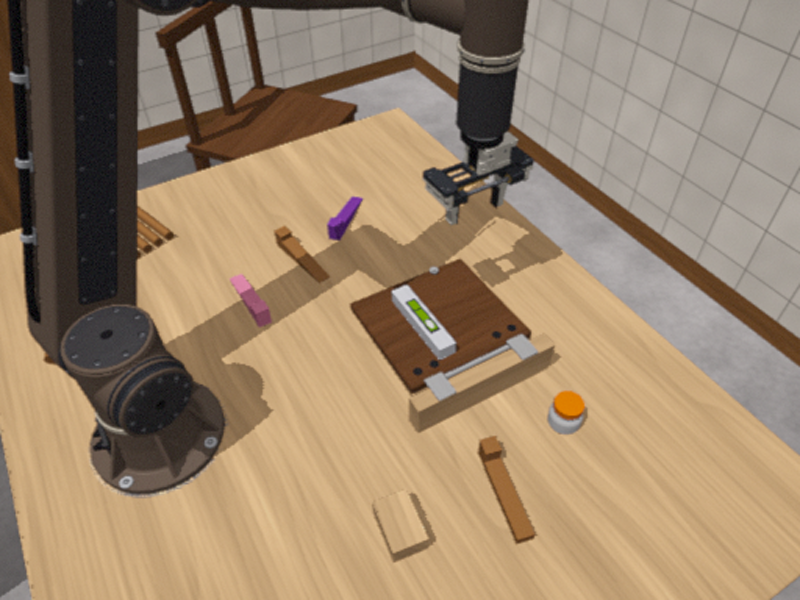

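The left brown piece (side ≈(300,253), scene ≈(480,280)) and the right brown one (side ≈(507,490), scene ≈(245,450)) are the two candidates. The pink and purple ones are look-alikes. I'll enlarge both candidates in one crop and triangulate the seat.

```bash
python3 - <<'E'
from h import *
a=ctrl.snapshot("scene");b=ctrl.snapshot("side")
P=[np.c_[cam(p)[0],cam(p)[1]] for p in (a,b)]; P=[cam(p)[2]@q for p,q in zip((a,b),P)]
S={"rn":((330,350),(413,390)),"fn":((420,306),(353,307)),"ff":((523,362),(460,262)),"rf":((437,425),(530,330)),"stud":((490,342),(433,270))}
for k,(u,v) in S.items():
    X=cv2.triangulatePoints(P[0],P[1],np.array(u,float)*.64,np.array(v,float)*.64).ravel();X=X[:3]/X[3]
    print(k,X.round(4),(proj(a,X)[0]/.64-u).round(1))
im=b["pixels"]
c=lambda x,y,w,h:cv2.resize(im[y:y+h,x:x+w],(400,400),interpolation=cv2.INTER_CUBIC)
cv2.imwrite("pics/cand.png",np.hstack([c(160,130,70,70),c(285,270,80,80)]))
E
```

```text
rn [ 0.4223 -0.1877  0.0674] [-2.7  2.9]
fn [0.4317 0.0581 0.0476] [-1.4  1.8]
ff [0.6904 0.0496 0.0501] [-0.9  1.3]
rf [ 0.6862 -0.1931  0.0639] [-0.  0.]
stud [0.6184 0.0456 0.0628] [-0.4  0.5]
```

View pics/cand.png

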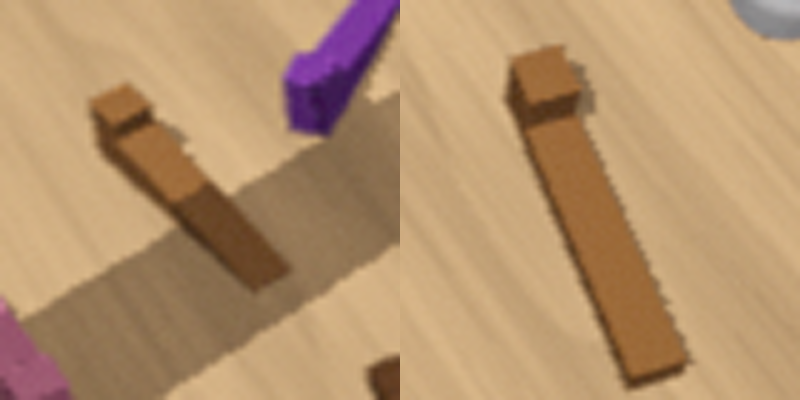

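The left crop shows a piece that thins towards its end at lower right, so that is the wedge. The right piece is parallel, so that is the packer. Next I compute the wedge pose and the obstacles near it.

```bash
python3 - <<'E'
from h import *
b=ctrl.snapshot("side")
h=ray(b,(160+120/5.714,130+103/5.714),.045);t=ray(b,(160+270/5.714,130+277/5.714),.001)
print("heel",h,"tip",t,np.linalg.norm(t-h),"exp .155",np.degrees(np.arctan2(*(t-h)[1::-1])))
for n,u,z in(("purple heel",(213,147),.03),("purple tip",(230,128),.003),("pink heel",(153,180),.03),("pink tip",(168,205),.003)): print(n,ray(b,u,z).round(3))
print(ctrl.get_obs()["tool_pos"],ctrl.get_obs()["orientation"])
E
```

```text
heel [0.40316237 0.3449083  0.045     ] tip [0.43124011 0.1986228  0.001     ] 0.15531840841869474 exp .155 -79.1349040234237
purple heel [0.511 0.306 0.03 ]
purple tip [0.632 0.403 0.003]
pink heel [0.261 0.26  0.03 ]
pink tip [0.266 0.153 0.003]
[ 6.74984181e-01 -3.77658266e-05  2.26560188e-01] [-1.79999317e+02 -9.18174942e-07  1.79998332e+02]
```

>>> {"name": "carry_out", "arguments": {
  "increments": [
    [0,0,3,-40,50,0,0.0],
    [0,0,6,-80,100,0,0.0],
    [0,0,9,-120,150,0,0.0],
    [0,0,11,-160,205,0,0],
    [0,0,11,-200,255,-10,0],
    [0,0,11,-240,305,-20,0],
    [0,0,11,-272,345,-30,0.2],
    [0,0,11,-272,345,-30,0.2],
    [0,0,11,-272,345,-30,0.2],
    [0,0,11,-272,345,-30,0.2]
  ]
}}

```text
clock: 2.3
tool_pos: [0.4037, 0.3443, 0.1968]
orientation: [180.0, 0.0, -169.1]
force: [-0.3, -0.3, 0.0]
opening: 0.0702
```

```bash
cat >> h.py <<'E'
from scipy.spatial.transform import Rotation as Ro
def wrist():
    o=ctrl.get_obs(); p=ctrl.snapshot("wrist")
    T=np.eye(4);T[:3,:3]=Ro.from_euler("xyz",o["orientation"],degrees=True).as_matrix();T[:3,3]=o["tool_pos"]
    M=np.linalg.inv(T@np.array(p["hand_eye"])); p=dict(p); p["rvec"]=cv2.Rodrigues(M[:3,:3])[0]; p["tvec"]=M[:3,3]
    return o,p
E
python3 - <<'E'
from h import *
o,p=wrist(); print(o["clock"],o["tool_pos"],o["orientation"],o["opening"])
h=[.403,.345,.045];print(proj(p,[h,[.431,.199,.002]])*800/512)
for d in ctrl.search_frame(p,"wedge"): print(d["centre"],d["confidence"])
cv2.imwrite("pics/w1.png",cv2.resize(p["pixels"],(800,600),interpolation=cv2.INTER_CUBIC))
E
```

```text
2.3 [0.40369321 0.34429578 0.19684252] [ 1.79991537e+02  1.82991360e-02 -1.69065263e+02] 0.07020783720613749
[[400.9914334  286.29592046]
 [401.14985233  73.41528713]]
[0.4152, 0.2813, 0.0214] 0.86
[0.2725, 0.2063, 0.0248] 0.79
[0.5574, 0.3567, 0.0206] 0.72
```

View pics/w1.png

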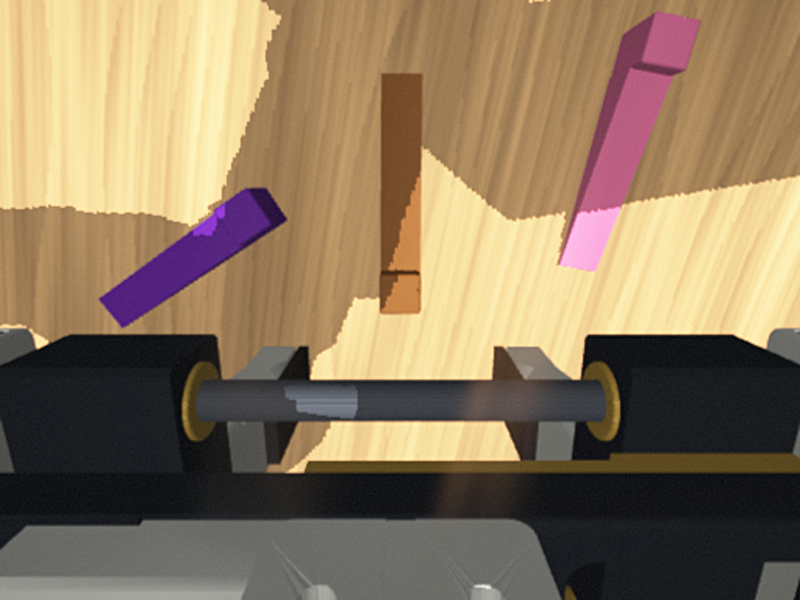

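Wrist view: the wedge is upright in the picture, from its tip at (401,73) to its heel top around (400,292). Both are within a few mm of the prediction, so I descend and grip.

>>> {"name": "carry_out", "arguments": {
  "increments": [
    [0,0,0,-1,3,-60,0.2],
    [0,0,0,-1,3,-110,0.2],
    [0,0,0,-1,3,-150,0.2],
    [0,0,0,-1,3,-172,0.2],
    [0,0,0,-1,3,-183,0.2],
    [0,0,0,-1,3,-183,0.2],
    [0,0,0,-1,3,-183,1],
    [0,0,0,-1,3,-183,1],
    [0,0,0,-1,3,-183,1],
    [0,0,0,-1,3,-183,1],
    [0,0,0,-1,3,-183,1],
    [0,0,0,-1,3,-183,1]
  ]
}}

```text
clock: 3.9
tool_pos: [0.4021, 0.3482, 0.0138]
orientation: [180.0, 0.0, -169.0]
force: [0.1, 0.5, 3.1]
opening: 0.0299
```

>>> {"name": "carry_out", "arguments": {
  "increments": [
    [0,0,0,0,0,40,1],
    [0,0,0,0,0,80,1],
    [0,0,-3,35,-20,90,1],
    [0,0,-6,75,-40,90,1],
    [0,0,-9,115,-60,90,1],
    [0,0,-12.4,155,-80,90,1],
    [0,0,-12.4,190,-100,90,1],
    [0,0,-12.4,221,-117,90,1],
    [0,0,-12.4,221,-117,90,1],
    [0,0,-12.4,221,-117,90,1],
    [0,0,-12.4,221,-117,55,1],
    [0,0,-12.4,221,-117,30,1],
    [0,0,-12.4,221,-117,12,1],
    [0,0,-12.4,221,-117,12,1]
  ]
}}

```text
clock: 5.65
tool_pos: [0.6217, 0.231, 0.0243]
orientation: [-179.9, -0.1, 178.6]
force: [-0.6, -1.4, -0.5]
opening: 0.0298
```

```bash
python3 - <<'E'
from h import *
o,p=wrist(); print(o["clock"],o["tool_pos"],o["orientation"],o["opening"],o["force"])
jx=np.array([-.026,-1,0]);f=np.array([.6184,.0456,0])
print("stud px",proj(p,f+[0,0,.0628])*800/512)
for d in ctrl.search_frame(p,"foot"): print(d["centre"],d["confidence"])
cv2.imwrite("pics/w2.png",cv2.resize(p["pixels"],(800,600),interpolation=cv2.INTER_CUBIC))
b=ctrl.snapshot("side");a=ctrl.snapshot("scene")
c=lambda im,x,y,w,h:cv2.resize(im[y:y+h,x:x+w],(400,400),interpolation=cv2.INTER_CUBIC)
cv2.imwrite("pics/s2.png",np.hstack([c(a["pixels"],270,140,110,110),c(b["pixels"],220,110,110,110)]))
E
```

```text
5.65 [0.62172159 0.23097335 0.02432695] [-1.79912678e+02 -1.23935346e-01  1.78645671e+02] 0.029776269765708626 [-0.63747528 -1.3756874  -0.51880662]
stud px [[ 394.37517784 -429.35320995]]
```

View pics/w2.png

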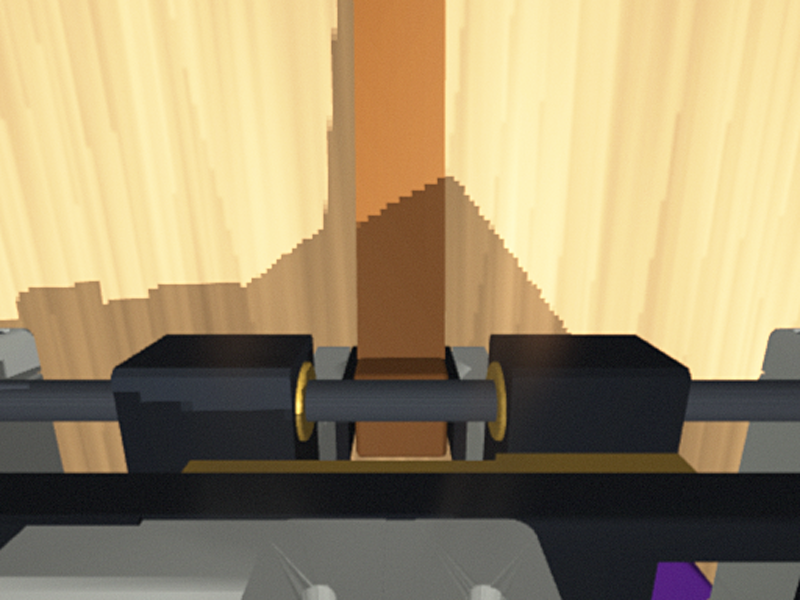

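View pics/s2.png

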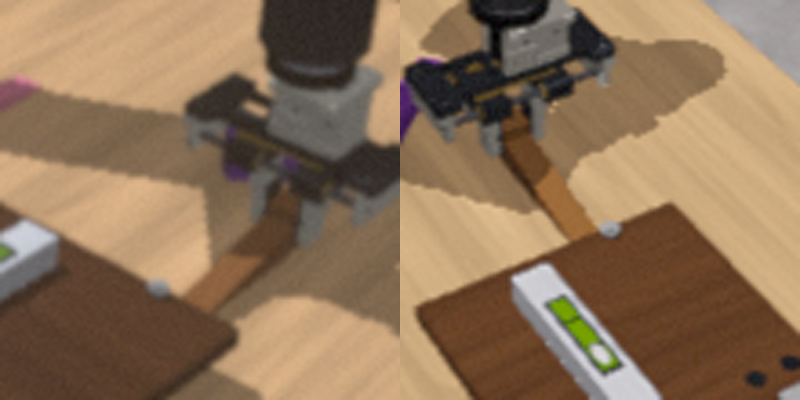

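The wedge is gripped squarely and points at the stud (side crop: stud at (610,230), wedge meeting the seat edge at about (575,235)). I set it down, let go and regrip so that it lies flat.

>>> {"name": "carry_out", "arguments": {
  "increments": [
    [0,0,0,0,0,-6,1],
    [0,0,0,0,0,-10,1],
    [0,0,0,0,0,-10.5,1],
    [0,0,0,0,0,-10.5,0.5],
    [0,0,0,0,0,-10.5,0.5],
    [0,0,0,0,0,-10.5,0.5],
    [0,0,0,0,0,-10.5,0.5],
    [0,0,0,0,0,-8,0.5],
    [0,0,0,0,0,-8,1],
    [0,0,0,0,0,-8,1],
    [0,0,0,0,0,-8,1],
    [0,0,0,0,0,-8,1]
  ]
}}

```text
clock: 7.35
tool_pos: [0.623, 0.231, 0.0176]
orientation: [180.0, 0.0, 178.6]
force: [0.1, 0.1, 0.7]
opening: 0.0302
```

```bash
cat > bub.py <<'E'
from h import *
import sys
def bub(p,k):
    # vial endpoints: unit vectors along the level from colour segmentation
    im=p["pixels"].astype(int); B,G,R=im[...,0],im[...,1],im[...,2]
    m=(G>R+25)&(G>B+40); ys,xs=np.nonzero(m)
    s=[u for u in ctrl.search_frame(p,"bubble")[:1]]
    x0,x1,y0,y1=xs.min()-6,xs.max()+6,ys.min()-6,ys.max()+6
    print("green",len(xs),x0,x1,y0,y1,[(d["centre"],d["confidence"]) for d in s])
    return cv2.resize(p["pixels"][y0:y1,x0:x1],(400,400),interpolation=cv2.INTER_CUBIC)
c=[bub(ctrl.snapshot(n),n) for n in("scene","side")]
cv2.imwrite(f"pics/{sys.argv[1]}.png",np.hstack(c)); o=ctrl.get_obs();print(o["clock"],o["tool_pos"],o["force"],o["opening"])
E
python3 bub.py b0
```

```text
green 38 252 277 202 222 []
green 86 255 285 186 217 [([0.459, -0.4115, 0.0192], 0.45)]
7.55 [0.62301887 0.2310357  0.0176594 ] [-0.2730373  -1.05499033  1.8925873 ] 0.029786295751292425
```

>>> {"name": "carry_out", "arguments": {
  "increments": [
    [0,0,0,0,-3,0,1],
    [0,0,0,0,-6,0,1],
    [0,0,0,0,-9,0,1],
    [0,0,0,0,-12,0,1],
    [0,0,0,-0.4,-15,0,1],
    [0,0,0,-0.4,-18,0,1],
    [0,0,0,-0.5,-21,0,1],
    [0,0,0,-0.6,-24,0,1],
    [0,0,0,-0.7,-27,0,1],
    [0,0,0,-0.7,-30,0,1],
    [0,0,0,-0.8,-33,0,1],
    [0,0,0,-0.9,-36,0,1],
    [0,0,0,-1,-39,0,1],
    [0,0,0,-1,-42,0,1],
    [0,0,0,-1.1,-45,0,1],
    [0,0,0,-1.2,-48,0,1],
    [0,0,0,-1.2,-51,0,1],
    [0,0,0,-1.3,-54,0,1],
    [0,0,0,-1.4,-57,0,1],
    [0,0,0,-1.5,-60,0,1]
  ]
}}

```text
clock: 10.05
tool_pos: [0.6218, 0.1715, 0.0176]
orientation: [179.9, 0.0, 178.6]
force: [0.4, 7.4, 2.1]
opening: 0.0296
```

```bash
cat > bub.py <<'E'
from h import *
import sys
O=np.array([.515,-.072,.094]); jx=np.array([-.026,-1,0]); jy=np.array([1,-.026,0])
out=[]
for n in("scene","side"):
    p=ctrl.snapshot(n)
    W,H,s=.1,.04,.25e-3   # rectified: columns = jig x (to rail right), rows = jig y
    c=proj(p,[O-jx*W/2-jy*H/2,O+jx*W/2-jy*H/2,O+jx*W/2+jy*H/2]).astype(np.float32)
    A=cv2.getAffineTransform(np.float32([[0,0],[W/s,0],[W/s,H/s]]),c)
    out.append(cv2.resize(cv2.warpAffine(p["pixels"],A,(int(W/s),int(H/s)),flags=cv2.INTER_CUBIC|cv2.WARP_INVERSE_MAP),(800,280)))
cv2.imwrite(f"pics/{sys.argv[1]}.png",np.vstack(out)); o=ctrl.get_obs();print(o["clock"],o["tool_pos"],o["force"],o["opening"])
E
python3 bub.py b1
```

```text
10.15 [0.621655   0.17095481 0.0176294 ] [0.88718399 3.8558461  3.01028416] 0.029951392729372906
```

View pics/b1.png

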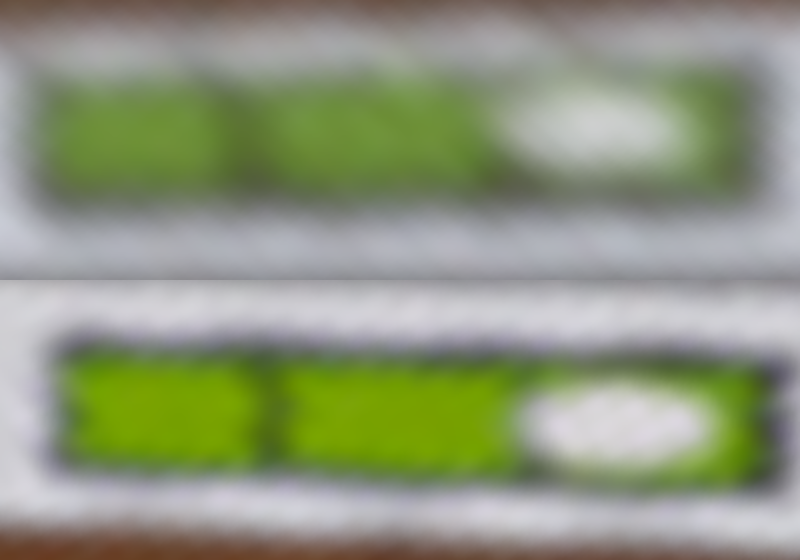

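Rectified strips (bubble rail-wards to the right): in the side strip the lines are near x≈268 and 540, and the bubble at ≈622 is still at the vial's end. The wedge has met the foot with a reaction of about 7 N while moving. I push on in small steps and add a numeric readout.

>>> {"name": "carry_out", "arguments": {
  "increments": [
    [0,0,0,0,-2,0,1],
    [0,0,0,-0.1,-4,0,1],
    [0,0,0,-0.2,-6,0,1],
    [0,0,0,-0.2,-8,0,1],
    [0,0,0,-0.3,-10,0,1],
    [0,0,0,-0.3,-12,0,1],
    [0,0,0,-0.4,-14,0,1],
    [0,0,0,-0.4,-16,0,1],
    [0,0,0,-0.5,-18,0,1],
    [0,0,0,-0.5,-20,0,1],
    [0,0,0,-0.5,-20,0,1]
  ]
}}

```text
clock: 11.52
tool_pos: [0.6218, 0.1527, 0.0177]
orientation: [179.9, 0.1, 178.6]
force: [1.3, 8.9, 0.4]
opening: 0.03
```

```bash
cat >> bub.py <<'E'
S=out[1].astype(int); g=(S[...,1]-S[...,0])>60   # green inside
rows=np.nonzero(g.sum(1)>250)[0]; r0,r1=rows.min()+15,rows.max()-15
cols=np.nonzero(g[r0:r1].any(0))[0]; a,b=cols.min(),cols.max()
w=(S[r0:r1,a:b].min(2)>150); xs=np.nonzero(w)[1]+a
print("rows",r0,r1,"vial",a,b,"bubble",np.percentile(xs,[5,50,95]) if len(xs) else None,"mm",(xs.mean()-(a+b)/2)/8 if len(xs) else None)
E
python3 bub.py b2
```

```text
11.625 [0.62178739 0.15260727 0.01768428] [ 0.64936886 10.08604134  0.62378503] 0.030394055903191056
rows 98 174 vial 66 760 bubble [540. 615. 691.] mm 25.24354328793774
```

>>> {"name": "carry_out", "arguments": {
  "increments": [
    [0,0,0,0,-1.5,0,1],
    [0,0,0,0,-3,0,1],
    [0,0,0,-0.1,-4.5,0,1],
    [0,0,0,-0.1,-6,0,1],
    [0,0,0,-0.2,-7.5,0,1],
    [0,0,0,-0.2,-9,0,1],
    [0,0,0,-0.3,-10.5,0,1],
    [0,0,0,-0.3,-12,0,1],
    [0,0,0,-0.3,-12,0,1],
    [0,0,0,-0.3,-12,0,1],
    [0,0,0,-0.3,-12,0,1],
    [0,0,0,-0.3,-12,0,1],
    [0,0,0,-0.3,-12,0,1],
    [0,0,0,-0.3,-12,0,1]
  ]
}}

```text
clock: 13.38
tool_pos: [0.6218, 0.1412, 0.0177]
orientation: [179.9, 0.1, 178.6]
force: [0.6, 11.9, 0.3]
opening: 0.0298
```

```bash
python3 bub.py b3
```

```text
13.475 [0.62181648 0.14114751 0.01772366] [ 0.85028442 11.75942461 -0.57067106] 0.029987611701346048
rows 102 177 vial 63 760 bubble [539. 612. 684.] mm 25.061815403422983
```

>>> {"name": "carry_out", "arguments": {
  "increments": [
    [0,0,0,0,-1.5,0,1],
    [0,0,0,0,-3,0,1],
    [0,0,0,-0.1,-4.5,0,1],
    [0,0,0,-0.1,-6,0,1],
    [0,0,0,-0.2,-7.5,0,1],
    [0,0,0,-0.2,-9,0,1],
    [0,0,0,-0.3,-10.5,0,1],
    [0,0,0,-0.3,-12,0,1],
    [0,0,0,-0.3,-12,0,1],
    [0,0,0,-0.3,-12,0,1],
    [0,0,0,-0.3,-12,0,1],
    [0,0,0,-0.3,-12,0,1],
    [0,0,0,-0.3,-12,0,1],
    [0,0,0,-0.3,-12,0,1]
  ]
}}

```text
clock: 15.22
tool_pos: [0.6215, 0.1292, 0.0177]
orientation: [179.9, 0.1, 178.7]
force: [1.8, 12.6, 0.9]
opening: 0.0296
```

```bash
python3 bub.py b4
```

```text
15.325 [0.62145245 0.12917675 0.01768005] [ 1.42231079 12.11888524 -0.35862959] 0.029649251490674877
rows 105 182 vial 59 757 bubble [537. 609. 681.] mm 25.093900709219852
```

The seat is rising, since the strip shifts in the picture. The bubble is still at the vial's end, so I continue.

>>> {"name": "carry_out", "arguments": {
  "increments": [
    [0,0,0,0,-1.5,0,1],
    [0,0,0,0,-3,0,1],
    [0,0,0,-0.1,-4.5,0,1],
    [0,0,0,-0.1,-6,0,1],
    [0,0,0,-0.2,-7.5,0,1],
    [0,0,0,-0.2,-9,0,1],
    [0,0,0,-0.2,-9,0,1],
    [0,0,0,-0.2,-9,0,1],
    [0,0,0,-0.2,-9,0,1],
    [0,0,0,-0.2,-9,0,1],
    [0,0,0,-0.2,-9,0,1],
    [0,0,0,-0.2,-9,0,1],
    [0,0,0,-0.2,-9,0,1],
    [0,0,0,-0.2,-9,0,1],
    [0,0,0,-0.2,-9,0,1],
    [0,0,0,-0.2,-9,0,1]
  ]
}}

```text
clock: 17.32
tool_pos: [0.6212, 0.12, 0.0177]
orientation: [179.9, 0.1, 178.6]
force: [1.3, 11.4, -0.2]
opening: 0.0298
```

```bash
python3 bub.py b5
```

```text
17.425 [0.62115431 0.11996066 0.01766172] [ 0.94808128 11.39991803 -0.72992137] 0.02962698756685405
rows 108 187 vial 50 754 bubble [444. 520. 593.] mm 14.725450512257595
```

>>> {"name": "carry_out", "arguments": {
  "increments": [
    [0,0,0,0,-1.5,0,1],
    [0,0,0,0,-3,0,1],
    [0,0,0,-0.1,-4.5,0,1],
    [0,0,0,-0.1,-6,0,1],
    [0,0,0,-0.2,-7.5,0,1],
    [0,0,0,-0.2,-9,0,1],
    [0,0,0,-0.3,-10,0,1],
    [0,0,0,-0.3,-11,0,1],
    [0,0,0,-0.3,-11,0,1],
    [0,0,0,-0.3,-11,0,1],
    [0,0,0,-0.3,-11,0,1],
    [0,0,0,-0.3,-11,0,1],
    [0,0,0,-0.3,-11,0,1],
    [0,0,0,-0.3,-11,0,1],
    [0,0,0,-0.3,-11,0,1],
    [0,0,0,-0.3,-11,0,1],
    [0,0,0,-0.3,-11,0,1],
    [0,0,0,-0.3,-11,0,1],
    [0,0,0,-0.3,-11,0,1],
    [0,0,0,-0.3,-11,0,1]
  ]
}}

```text
clock: 19.92
tool_pos: [0.6209, 0.109, 0.0177]
orientation: [179.9, 0.1, 178.6]
force: [1.7, 11.5, 1.1]
opening: 0.0302
```

```bash
python3 bub.py b6
```

```text
20.025 [0.62085681 0.10905161 0.01768072] [ 1.1567749  12.10085179  0.20970836] 0.030103911497330667
rows 113 189 vial 45 754 bubble [325. 398. 478.] mm -0.023371367484074312
```

View pics/b6.png

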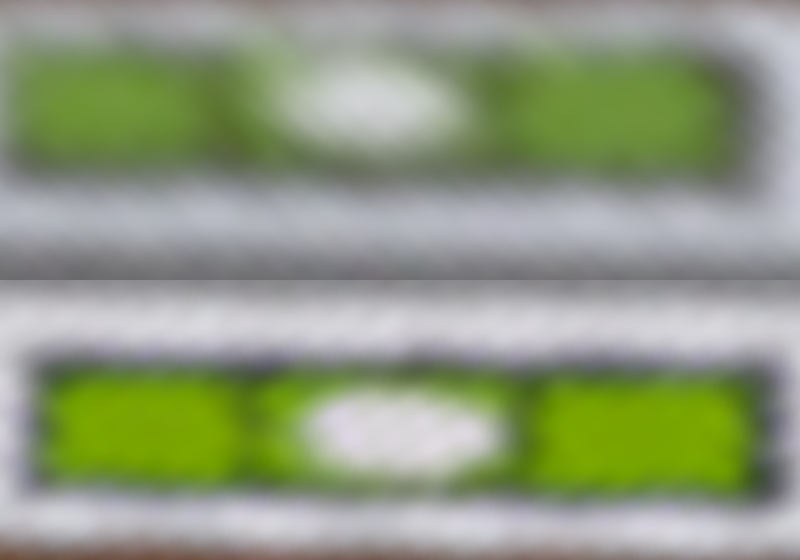

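The bubble (side ≈400, scene ≈370) sits between the lines (side 248/522, scene 220/490), about +2 mm off centre. I push 1.5 mm more, let go, then rise.

>>> {"name": "carry_out", "arguments": {
  "increments": [
    [0,0,0,0,-0.8,0,1],
    [0,0,0,0,-1.6,0,1],
    [0,0,0,0,-1.6,0,1],
    [0,0,0,0,-1.6,0,1],
    [0,0,0,0,-1.6,0,1],
    [0,0,0,0,-1.6,0,1],
    [0,0,0,0,-1.6,0,0.6],
    [0,0,0,0,-1.6,0,0.6],
    [0,0,0,0,-1.6,0,0.5],
    [0,0,0,0,-1.6,0,0.5],
    [0,0,0,0,-1.6,0,0.5],
    [0,0,0,0,-1.6,0,0.5],
    [0,0,0,0,-1.6,0,0.5],
    [0,0,0,0,-1.6,0,0.5],
    [0,0,0,0,-1.6,0,0.5],
    [0,0,0,0,-1.6,0,0.5],
    [0,0,0,0,-1.6,0,0.5],
    [0,0,0,0,-1.6,0,0.5]
  ]
}}

```text
clock: 22.28
tool_pos: [0.6199, 0.1054, 0.0176]
orientation: [-180.0, 0.0, 178.6]
force: [-0.5, -0.7, -0.6]
opening: 0.0437
```

```bash
python3 bub.py b7
```

```text
22.375 [0.61987431 0.10538899 0.01755193] [-0.73674171  0.15931351  0.35990723] 0.04357883379060238
rows 115 191 vial 44 753 bubble [300. 375. 449.] mm -2.926582722418317
```

>>> {"name": "carry_out", "arguments": {
  "increments": [
    [0,0,0,0,0,10,0.5],
    [0,0,0,0,0,30,0.5],
    [0,0,0,0,0,70,0.5],
    [0,0,0,0,0,120,0.5],
    [0,0,0,0,0,180,0.5],
    [0,0,0,0,0,230,0.5],
    [0,0,0,-35,-40,230,0.5],
    [0,0,0,-70,-80,230,0.5],
    [0,0,0,-105,-120,230,0.5],
    [0,0,0,-105,-130,230,0.5],
    [0,0,0,-105,-130,230,0.5],
    [0,0,0,-105,-130,230,0.5]
  ]
}}

```text
clock: 23.88
tool_pos: [0.5155, -0.0241, 0.2477]
orientation: [180.0, 0.0, 178.6]
force: [0.5, 0.8, 0.0]
opening: 0.0437
```

```bash
python3 bub.py b8; python3 - <<'E'
from h import *
o,p=wrist();c,=proj(p,[.515,-.072,.097]).astype(int);print(c,o["tool_pos"])
x,y=max(c[0]-60,0),max(c[1]-80,0)
r=p["pixels"][y:y+160,x:x+120]
b=ctrl.snapshot("side")["pixels"][110:220,220:330]
f=lambda i:cv2.resize(i,(400,400*i.shape[0]//i.shape[1]),interpolation=cv2.INTER_CUBIC)
r,b=f(r),f(b);k=min(len(r),len(b));cv2.imwrite("pics/fin.png",np.hstack([r[:k],b[:k]]))
E
```

```text
23.975 [ 0.5153764  -0.02392738  0.24729065] [-0.50268897  0.42457104 -0.12447536] 0.04385439109084371
rows 115 190 vial 43 752 bubble [299. 375. 448.] mm -2.8475412249705556
[255 139] [ 0.5153764  -0.02392738  0.24729065]
```

View pics/fin.png

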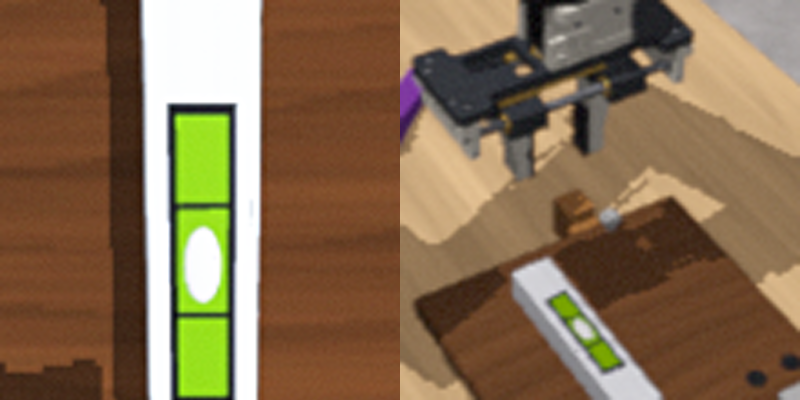

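From above, the lines are at y≈206 and 315 and the bubble spans 226 to 304, so it is about 1.4 mm off centre. It is also steady, and the gripper is clear, so I hand in.

```bash
python3 bub.py b9; python3 -c "
from plant import ctrl
print(ctrl.close_job())"
```

```text
24.175 [ 0.51507118 -0.02419077  0.24724699] [0.86416056 0.90223197 0.14581804] 0.043954277342924564
rows 114 190 vial 44 753 bubble [299. 375. 449.] mm -2.9561644452449585
the job is handed in; nothing more can be done
None
```

I gripped the tapered brown wedge by its heel and set it flat on the bench in line with the foot. I regripped it, pushed it in by about 125 mm in small steps, then let go and lifted clear. I handed in at about 24 s of the 72 s allowed; the hand-in reports no verdict.

- **Bubble:** the close wrist view after release shows it between the lines, about 1.4 mm off the middle and inside the 5 mm limit. The side camera's number disagreed, at −2.9 mm. It assumes the lines are centred in the vial; correcting for where the lines showed makes it about −1 mm. It stayed within 0.1 mm over the last 2 s.
- **Forces:** the push read up to about 12.6 N at the wrist. I did not measure the contact force between wedge and foot.
- **Not checked:** I took the wedge to be lying flat from how it was set down and regripped, without measuring it afterwards. I did not measure the packer, glue pot or offcut again; the arm never went near them.

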